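Wring a vial block against the heated block of a dry-block heater

ROBOT

A 6-joint arm with a two-finger parallel gripper is mounted at the origin on a cart in front of the work surface, level with it; the furniture and walls round the work are solid. World frame = base frame: x ahead of the robot, y to its left, z up, the work surface at z = 0. Lengths are in m, angles in rad, forces in N, time in s.
With the tool pointing down it reaches from about 0.325 to 0.9 m from the base axis. Payload 3.5 kg.
Tool frame: the origin (TCP) lies midway between the tips of the shut fingers; the grasp point (between the pads) lies 19 mm behind it; z points along the fingers, y is the line along which they close (so a half turn about z gives the same grasp; the last joint's range is limited). The gripper opens to 85 mm and grips with 20 to 120 N. Pads are 22 mm wide; open, the fingers measure 114 mm over their backs; the gripper's body (76 mm by 85 mm) begins 54 mm behind the grasp point. The pads swing forward as they close: fully open they stand 13 mm farther back than shut.
Start: joints at [1.231, 0.276, -0.026, 1.268, 0, 1.467], TCP at [0.147, 0.608, 0.231] pointing down, gripper open.
Joint ranges: [-3.12, 3.12], [-0.85, 1.88], [-1.08, 1.24], [-1.95, 2.15], [-1.57, 1.53], [-3.14, 3.14]. Speed limits (rad/s): [2.57, 2.57, 3.14, 3.14, 3.14, 3.14].

INTERFACE

Orientations are given as a 3x3 rotation matrix whose columns are the frame's x, y, z axes.
In Python, from cell import * gives the robot as it stands. The module is installed in compiled form; this text tells all that it offers.
- The arm moves only by the tool step_arm, never from a script. Its argument "steps" is a list of rows, each a list of 3 entries, a list of its own where there are three numbers: the opening, from -1 (shut) to 1 (fully open), then the shift along the tool's x, y, z as a fraction of full scale, then the turn, a rotation vector about the tool's x, y, z as a fraction of full scale. A call has 1 to 5 rows; each row is the pose to reach, as a shift and turn from the pose commanded when the call began, along the tool's axes at that moment, turning the shorter way round; what a row does not reach only later rows make up. Full scale, the value 1, is 400 mm for a shift and pi rad for a turn. A row lasts 1/12 s, in which the tool goes at most 41.7 mm and 7.16 degrees, less where a joint would pass 70% of its speed; a pose out of reach is approached as far as the arm can. A call with a number of a shift or a turn outside -1 to 1 is refused whole. A call with a gripper value outside its range is refused whole. The fingers move at their own pace and stop on an object; "squeeze" is the grip in N (left out, the last holds). Time passes only in rows, so rows that repeat a pose let the fingers close. It gives the time, the measured TCP pose, the force, the opening and the grip force at its end, in the units of the state.
- sense(): the state, without advancing time (a new reading comes with each control period).
- snapshot(name): name is "side" or "top" or "wrist"; returns the picture (384x512x3 uint8, blue, green, red); there is no depth.
- camera_params(name): a dict with "K" (3x3 intrinsics, pixels), "position" and "rotation" of the camera in the world. Camera axes: x right, y down, z forward; pixel columns grow to the right and rows downward; lengths in m; the calibration is good to about 2 mm. A picture is of the moment at which its call begins: read the wrist's pose just before it. camera_params takes no time and is no camera call; for the wrist camera it gives the pose at the moment of the call.
- hand_in(): hands the job in; it is judged then, once.
The state is a dict: "clock": time; "qpos": joint angles; "dq": joint speeds; "tau": joint torques, N m; "position": TCP position; "tool_rot": TCP orientation; "force": force on the tool from outside, world axes, zero at the start; "moment": the same for the moment, N m; "grip_width": finger opening in m; "finger_force": force on a finger pad.
Only numpy, scipy, OpenCV 4.12 (cv2) and the standard library are available. Lean on these libraries where they do the work, as an engineer would, in place of code of your own. Each camera call takes 0.05 s, during which the arm holds its last target. There are 200 camera calls.

TASK

Close up the vial block on the dry-block heater so that it takes heat from the fixed heated block. While it still stands well short of the rear stop, lay its flat side fully against the flat side of the heated block, then wring it home: slide it along with the two faces kept together until it is tight against the rear stop and its ends are flush with the heated block. Keep it flat on the deck all the way, not lifted or tipped, and leave the wash bottle, flask and timer where they stand.

Things in the scene. Friction and masses are not known exactly. Their poses are not given: they have to be found in the camera images.
- block: the loose vial block: plain aluminium, 100 (its x) x 64 (its y) x 40 mm high, 0.4 to 0.8 kg, eight wells in its top, five with capped vials fixed in them, 27 mm above its top. Origin: centre of its underside; z up. It starts on the heater's deck, right of the heated block and short of the rear stop, up to 0.3 rad askew. It slides on the deck at a push of about 1 to 3 N
- block_face (a point): centre of the vial block's flat left side face (its +y side, the face to wring against the heated block), 20 mm above its underside; axes as block
- heater: the dry-block heater, immovable: white housing with grey control panel towards the robot, 240 mm deep (its x) by 262 mm wide (its y). Origin: centre of its underside, on the worktop; x points to its rear (away from the robot, up to 0.3 rad askew), y to its left. Its flat aluminium deck is 78 mm above the worktop, x = -105 to 110, y = -125 to 125 mm, with no rail at the front or right
- heated_face (a point): centre of the right side face (-y side) of the heated block, 20 mm above the deck; axes as heater. The heated block is a twin of the vial block (100 x 64 x 40 mm, vials and a sensor 27 mm above its top), screwed to the left of the deck, its rear end at the rear stop. Its face runs 50 mm either way along x. Vial block home: block_face coincides with this point, axes agree
- wash_bottle: bystander: white wash bottle with red head, about 70 mm across and 156 mm high, standing loose on the worktop to the right of the heater; origin on its underside
- flask: bystander: small conical glass flask, 65 mm across and 108 mm high, loose on the worktop to the left of the heater; origin at the centre of its underside
- timer: bystander: white bench timer, 58 x 68 x 19 mm, lying loose on the worktop to the left front of the heater; origin at the centre of its underside
- rear_stop (a point): middle of the front face of the rear stop, a straight steel rail 225 mm long, 16 mm high and 12 mm thick along the rear of the deck, 8 mm above the deck; axes as heater. The face lies 78 mm behind the heater's origin, 50 mm behind heated_face

How it is judged:
On the way, in this order (a step that is already met when the one before it is completed fails the run):
1. the vial block's flat side lies fully against the heated block's flat side (gap under 3 mm, within 0.05 rad of parallel) while its end is still more than 15 mm short of the rear stop (y of block_face in the frame of heated_face above -0.003 m and angle between the x axis of block_face and the x axis of heated_face, either way round below 0.05 rad and x of block_face in the frame of heated_face below -0.015 m), for 0.1 s.
2. it has been slid along the face to the rear stop (within 3 mm) (x of block_face in the frame of heated_face above -0.003 m and y of block_face in the frame of heated_face above -0.006 m), for 0.1 s.
At the end, for the whole second after the job is handed in: The vial block rests flat and still on the deck, its side within 3 mm of the heated block's face and within 0.04 rad of parallel, its rear end within 3 mm of the rear stop (x of block_face in the frame of heated_face above -0.003 m and y of block_face in the frame of heated_face above -0.003 m and angle between the x axis of block_face and the x axis of heated_face, either way round below 0.04 rad and z of block_face in the frame of heated_face between -0.004 and 0.004 m and angle between block's own z axis and vertical below 0.05 rad and linear speed of block below 0.01 m/s); the robot touches nothing.
It fails at once if the vial block is lifted more than 10 mm off the deck, falls from it or is tipped more than 0.2 rad (z of block_face in the frame of heated_face above 0.01 m or z of block_face in the frame of heated_face below -0.015 m or angle between block's own z axis and vertical above 0.2 rad).
It fails at once if the vial block goes within 12 mm of the rear stop while its side is more than 8 mm away from the heated block's face (x of block_face in the frame of heated_face above -0.012 m and y of block_face in the frame of heated_face below -0.008 m).
It fails at once if the wash bottle, flask or timer is moved more than 30 mm (distance of any of wash_bottle, flask, timer from where it was at the start of the episode above 0.03 m).
It also fails if it takes over 40 s, if anything falls off the work surface, if the arm or the gripper's body presses on something with over 40 N, if the wrist force passes 120 N, or if a joint passes its speed limit or range.

## Working session

There is one attempt and no reset: what is moved stays moved. The work goes in short steps, Python scripts to look and compute and a tool call to move; the robot and the scene stay as the last step left them, time stands still between calls to the robot, and variables do not carry over. Pictures are saved under pics/ and viewed, at most 10 in all, crops included, and the job is handed in when it is done.

Besides the shell and the picture viewer there is one more tool, called after "Emit:" by a JSON object that holds its "api" and its "payload", one argument or row to a line. step_arm: Moves the arm, as the interface text tells. Its arguments: {"type":"object","properties":{"steps":{"type":"array"},"squeeze":{"type":"number"}},"required":["steps"]}

```bash
mkdir -p pics; python3 - <<'E'
from cell import *
import cv2,numpy as np
for n in ("side","top"):
    cv2.imwrite(f"pics/{n}0.png",snapshot(n)); p=camera_params(n); print(n,p["K"],p["position"],p["rotation"])
s=sense(); print(s["clock"],s["position"],s["tool_rot"],s["grip_width"])
a=cv2.imread("pics/top0.png");b=cv2.imread("pics/side0.png")
E
```

```text
side [[466.54146616   0.         260.95942854]
 [  0.         466.54146616 199.47601363]
 [  0.           0.           1.        ]] [ 0.20202023 -1.32495371  0.7028816 ] [[ 0.97094684 -0.08390125  0.22410448]
 [-0.23861972 -0.40979285  0.88041493]
 [ 0.0179685  -0.90831184 -0.41790756]]
top [[417.82700744   0.         260.91187829]
 [  0.         417.82700744 194.54486237]
 [  0.           0.           1.        ]] [0.44843154 0.00209991 1.24429668] [[ 0.02001963 -0.99784211  0.06253266]
 [-0.99979513 -0.0197936   0.004232  ]
 [-0.00298512 -0.06260457 -0.99803395]]
0.1 [0.1463933  0.60688086 0.23023181] [[-9.72085124e-01  2.34627382e-01 -7.09428141e-04]
 [ 2.34628337e-01  9.72083220e-01 -1.93820486e-03]
 [ 2.34867258e-04 -2.05055206e-03 -9.99997870e-01]] 0.08557885958096413
```

View pics/top0.png

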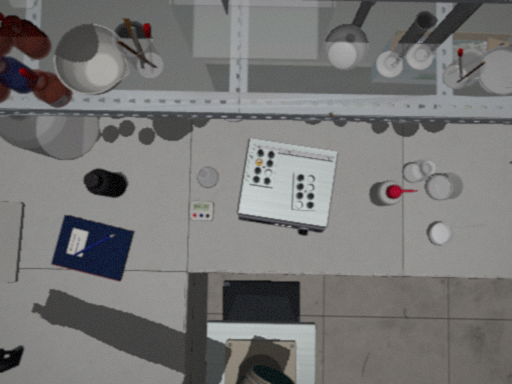

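View pics/side0.png

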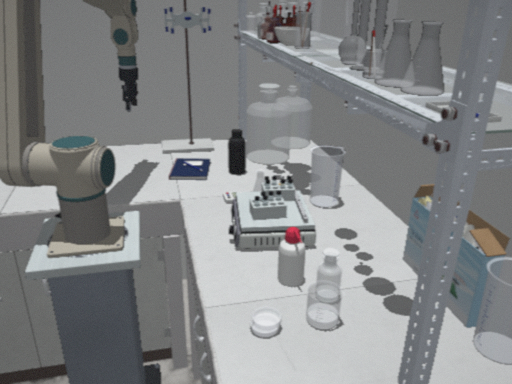

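```bash
python3 - <<'E'
import cv2
a=cv2.imread("pics/top0.png")[133:238,230:345]
cv2.imwrite("pics/topc.png",cv2.resize(a,None,fx=5.6,fy=5.6,interpolation=cv2.INTER_CUBIC))
a=cv2.imread("pics/side0.png")[165:255,215:325]
cv2.imwrite("pics/sidec.png",cv2.resize(a,None,fx=6,fy=6,interpolation=cv2.INTER_CUBIC))
E
```

```text
(no output)
```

View pics/topc.png

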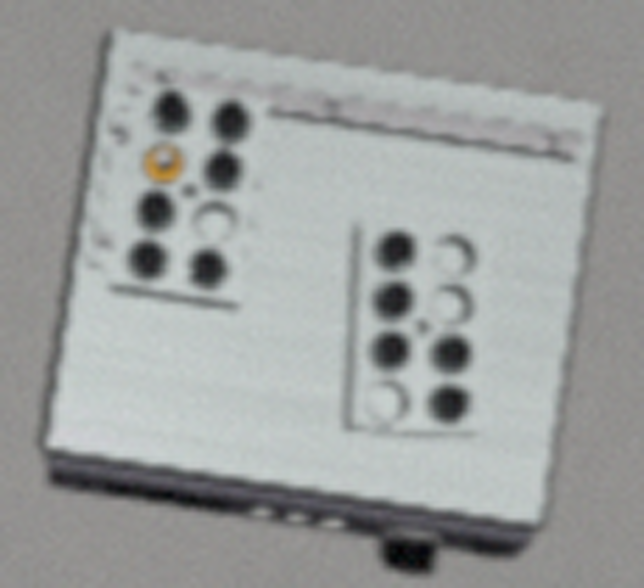

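View pics/sidec.png

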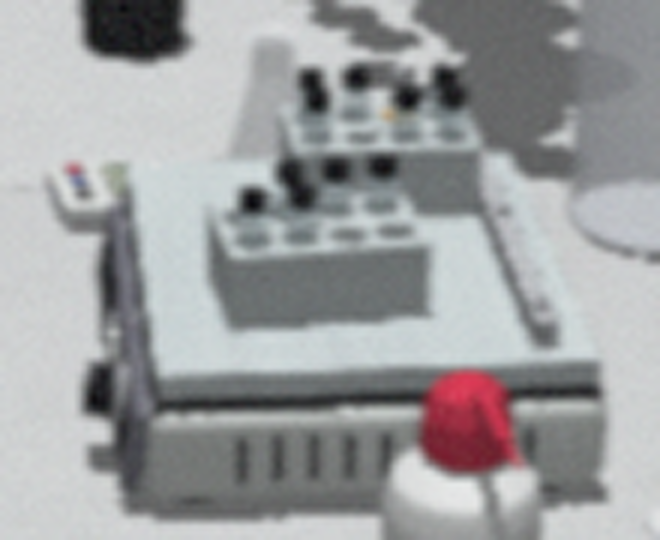

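```bash
cat > h.py <<'E'
import numpy as np, cv2
from cell import *
def ray(p,uv,z):
    "pixels -> world xy on the plane at height z"
    d=np.c_[uv,np.ones(len(uv))]@np.linalg.inv(p["K"]).T@np.array(p["rotation"]).T
    o=np.array(p["position"]); return (o+d*((z-o[2])/d[:,2])[:,None])[:,:2]
def proj(p,X):
    c=(np.atleast_2d(X)-p["position"])@np.array(p["rotation"])@p["K"].T; return c[:,:2]/c[:,2:]
def tri(p,a,q,b):
    P=[c["K"]@np.c_[c["rotation"].T,-c["rotation"].T@c["position"]] for c in (p,q)]
    X=cv2.triangulatePoints(P[0],P[1],np.float64(a).reshape(-1,2).T,np.float64(b).reshape(-1,2).T); return (X[:3]/X[3]).T
E
python3 - <<'E'
from h import *
p=camera_params("top"); q=camera_params("side")
T=lambda c:(np.array(c,float)+.5)/5.6-.5+[230,133]
S=lambda c:(np.array(c,float)+.5)/6-.5+[215,165]
caps=ray(p,T([(172,110),(163,162),(156,212),(148,261),(231,121),(223,170),(208,268)]),.145)
print(caps.round(4))
b=ray(p,T([(397,250),(394,300),(390,351),(451,354),(449,404)]),.145); bw=ray(p,T([(388,402),(457,256),(453,306)]),.118); hw=ray(p,T([(215,220)]),.118)
print(b.round(4),bw.round(4),hw.round(4))
A=lambda v:np.arctan2(v[1],v[0])
print("yaw heat",A(caps[0]-caps[3]),A(caps[4]-caps[6]),"block",A(b[0]-b[2]),A(b[3]-b[4]))
# deck corners at z=.078: FL,RL,RR,FR
d=ray(p,T([(46,449),(110,32),(603,105),(541,524)]),.078); print("deck",d.round(4),d.mean(0),A(d[1]-d[0]),A(d[2]-d[3]),A(d[1]-d[2]),np.linalg.norm(d[1]-d[0]),np.linalg.norm(d[1]-d[2]))
# block cap heights: side view caps vs top
print(tri(p,T([(397,250),(394,300),(390,351),(449,404)]),q,S([(383,163),(337,165),(291,170),(252,199)])).round(4))
E
```

```text
[[ 0.6297  0.0106]
 [ 0.6048  0.0144]
 [ 0.581   0.0172]
 [ 0.5577  0.0205]
 [ 0.625  -0.0174]
 [ 0.6016 -0.0141]
 [ 0.5549 -0.0079]]
[[ 0.5652 -0.0969]
 [ 0.5415 -0.0958]
 [ 0.5174 -0.0942]
 [ 0.5166 -0.1229]
 [ 0.493  -0.1223]] [[ 0.4945 -0.096 ]
 [ 0.5657 -0.1283]
 [ 0.5415 -0.1267]] [[ 0.5809 -0.011 ]]
yaw heat -0.13623804192202232 -0.13541344013408727 block -0.054740339021021045 -0.027230601208065024
deck [[ 0.4693  0.0705]
 [ 0.6798  0.0432]
 [ 0.6475 -0.2053]
 [ 0.437  -0.1763]] [ 0.55840446 -0.06699679] -0.12902490167632766 -0.13677147047141566 1.4417621030912937 0.21224561481953097 0.2505579161024599
[[ 0.5669 -0.0975  0.1408]
 [ 0.5432 -0.0964  0.1413]
 [ 0.5196 -0.0951  0.1401]
 [ 0.494  -0.1231  0.1392]]
```

The top crop shows the heated block at left (caps from about (172,112) to (148,261)), and the vial block right and front of it (caps from (397,250) to (449,404)). It is about 53 mm off the face and 48 mm short of home, turned by about 0.09 rad. The side crop gives cap heights of about 0.14, as the text says. I'm moving to a hover to the right of the block.

Emit:
{"api": "step_arm", "payload": {
  "steps": [
    [0.4,[-0.055,-0.067,0],[0,0,0]],
    [0.4,[-0.11,-0.134,0],[0,0,0]],
    [0.4,[-0.165,-0.2,0],[0,0,0]],
    [0.4,[-0.22,-0.267,0],[0,0,0]],
    [0.4,[-0.273,-0.334,0],[0,0,0]]
  ]
}}

```text
clock: 0.52
position: [0.2216, 0.4503, 0.2307]
tool_rot: [[-0.972, 0.234, -0.0], [0.234, 0.972, -0.001], [0.0, -0.001, -1.0]]
force: [0.3, -0.9, 0.3]
grip_width: 0.0596
finger_force: 0.0
```

Emit:
{"api": "step_arm", "payload": {
  "steps": [
    [0.4,[-0.055,-0.067,0],[0,0,0]],
    [0.4,[-0.11,-0.134,0],[0,0,0]],
    [0.4,[-0.165,-0.2,0],[0,0,0]],
    [0.4,[-0.22,-0.267,0],[0,0,0]],
    [0.4,[-0.273,-0.334,0],[0,0,0]]
  ]
}}

```text
clock: 0.93
position: [0.2963, 0.2948, 0.231]
tool_rot: [[-0.972, 0.234, -0.0], [0.234, 0.972, -0.0], [0.0, -0.0, -1.0]]
force: [1.2, 0.1, 1.0]
grip_width: 0.0596
finger_force: 0.0
```

Emit:
{"api": "step_arm", "payload": {
  "steps": [
    [0.4,[-0.055,-0.067,0],[0,0,0]],
    [0.4,[-0.11,-0.134,0],[0,0,0]],
    [0.4,[-0.165,-0.2,0],[0,0,0]],
    [0.4,[-0.22,-0.267,0],[0,0,0]],
    [0.4,[-0.273,-0.334,0],[0,0,0]]
  ]
}}

```text
clock: 1.35
position: [0.3711, 0.1394, 0.2311]
tool_rot: [[-0.972, 0.234, -0.0], [0.234, 0.972, -0.0], [0.0, -0.0, -1.0]]
force: [0.4, 0.4, -0.1]
grip_width: 0.0601
finger_force: 0.0
```

Emit:
{"api": "step_arm", "payload": {
  "steps": [
    [0.4,[-0.055,-0.067,0],[0,0,0]],
    [0.4,[-0.11,-0.134,0],[0,0,0]],
    [0.4,[-0.165,-0.2,0],[0,0,0]],
    [0.4,[-0.22,-0.267,0],[0,0,0]],
    [0.4,[-0.273,-0.334,0],[0,0,0]]
  ]
}}

```text
clock: 1.77
position: [0.446, -0.0161, 0.231]
tool_rot: [[-0.972, 0.235, -0.0], [0.235, 0.972, 0.0], [0.0, 0.0, -1.0]]
force: [0.4, 0.4, -0.3]
grip_width: 0.06
finger_force: 0.0
```

Emit:
{"api": "step_arm", "payload": {
  "steps": [
    [0.4,[-0.055,-0.067,0],[0,0,0]],
    [0.4,[-0.11,-0.134,0],[0,0,0]],
    [0.4,[-0.165,-0.2,0],[0,0,0]],
    [0.4,[-0.22,-0.267,0],[0,0,0]],
    [0.4,[-0.273,-0.334,0],[0,0,0]]
  ]
}}

```text
clock: 2.18
position: [0.5208, -0.1715, 0.2307]
tool_rot: [[-0.972, 0.235, -0.001], [0.235, 0.972, 0.001], [0.001, 0.0, -1.0]]
force: [-0.4, 0.8, -0.4]
grip_width: 0.0598
finger_force: 0.0
```

Emit:
{"api": "step_arm", "payload": {
  "steps": [
    [0.4,[0,0,0],[0,0,0.031]],
    [0.4,[0,0,0],[0,0,0.062]],
    [0.4,[0,0,0],[0,0,0.093]],
    [0.4,[0,0,0],[0,0,0.125]],
    [0.4,[0,0,0],[0,0,0.156]]
  ]
}}

```text
clock: 2.6
position: [0.5203, -0.1699, 0.2306]
tool_rot: [[-0.744, 0.669, -0.001], [0.669, 0.744, 0.001], [0.001, -0.0, -1.0]]
force: [-0.7, 0.0, -0.8]
grip_width: 0.0598
finger_force: 0.0
```

Emit:
{"api": "step_arm", "payload": {
  "steps": [
    [0.4,[0,0,0],[0,0,0.031]],
    [0.4,[0,0,0],[0,0,0.062]],
    [0.4,[0,0,0],[0,0,0.093]],
    [0.4,[0,0,0],[0,0,0.125]],
    [0.4,[0,0,0],[0,0,0.156]]
  ]
}}

```text
clock: 3.02
position: [0.5202, -0.1697, 0.2307]
tool_rot: [[-0.342, 0.94, -0.001], [0.94, 0.342, 0.001], [0.001, -0.001, -1.0]]
force: [-0.8, -0.4, 0.1]
grip_width: 0.0598
finger_force: 0.0
```

Emit:
{"api": "step_arm", "payload": {
  "steps": [
    [0.4,[0,0,0],[0,0,0.031]],
    [0.4,[0,0,0],[0,0,0.062]],
    [0.4,[0,0,0],[0,0,0.093]],
    [0.4,[0,0,0],[0,0,0.125]],
    [0.4,[0,0,0],[0,0,0.156]]
  ]
}}

```text
clock: 3.43
position: [0.5203, -0.1697, 0.2307]
tool_rot: [[0.141, 0.99, -0.001], [0.99, -0.141, 0.001], [0.0, -0.001, -1.0]]
force: [-0.3, 0.3, -0.2]
grip_width: 0.0596
finger_force: 0.0
```

```bash
python3 - <<'E'
from h import *
s=sense(); print(s["clock"],s["position"],s["tool_rot"],s["grip_width"],s["qpos"],s["force"])
p=camera_params("wrist"); a=snapshot("wrist"); print(p)
cv2.imwrite("pics/w1.png",cv2.resize(a,None,fx=1.5,fy=1.5,interpolation=cv2.INTER_CUBIC))
E
```

```text
3.4333 [ 0.52026003 -0.16969208  0.23074497] [[ 1.40763698e-01  9.90042658e-01 -1.05715758e-03]
 [ 9.90043159e-01 -1.40763228e-01  5.07450738e-04]
 [ 3.53588964e-04 -1.11806227e-03 -9.99999312e-01]] 0.059555789735480404 [-4.33436586e-01  1.40179129e-01 -1.96681063e-01  1.23510866e+00
  1.65278324e-05  1.27859229e+00] [-0.25461029  0.29891879 -0.21205306]
{'K': array([[334.18150653,   0.        , 254.14284717],
       [  0.        , 334.18150653, 195.2087043 ],
       [  0.        ,   0.        ,   1.        ]]), 'position': array([ 0.53170323, -0.09000276,  0.37340804]), 'rotation': array([[ 9.90136116e-01, -1.32691774e-01, -4.49818224e-02],
       [-1.40107621e-01, -9.39021168e-01, -3.14020861e-01],
       [-5.70898219e-04,  3.17225692e-01, -9.48349901e-01]])}
```

View pics/w1.png

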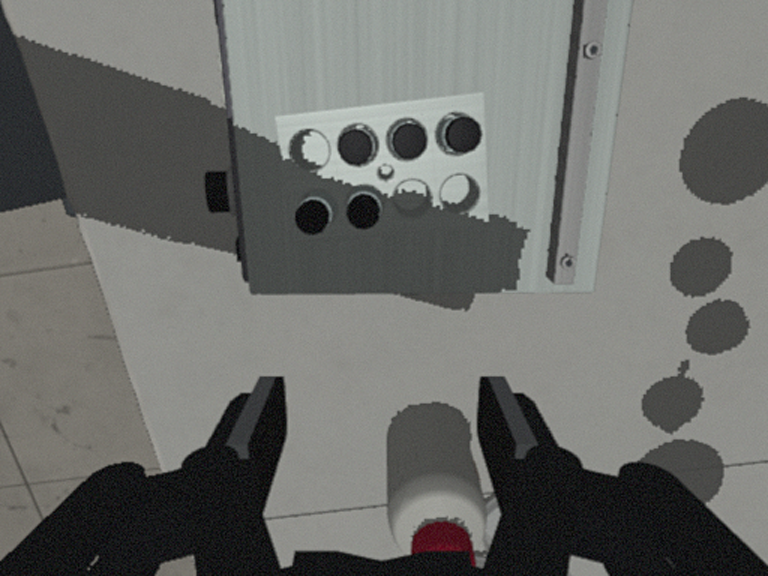

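```bash
python3 - <<'E'
from h import *
p=camera_params("wrist"); W=lambda c:(np.array(c,float)+.5)/1.5-.5
A=lambda v:np.arctan2(v[1],v[0])
t=ray(p,W([(276,117),(483,94)]),.118); print("block top left edge",t,A(t[1]-t[0]),np.linalg.norm(t[1]-t[0]))
c=ray(p,W([(357,145),(407,139),(460,133),(313,215),(363,210)]),.145); print("caps",c,A(c[2]-c[0]),A(c[4]-c[3]))
r=ray(p,W([(576,10),(548,277)]),.078); print("rail",r,A(r[0]-r[1])-np.pi/2)
d=ray(p,W([(251,294),(593,291)]),.078); print("deck R",d,A(d[1]-d[0]),np.linalg.norm(d[1]-d[0]))
# heater frame from heated-block caps (top) -> block centre
for yaw in (-.134,):
  x=np.array([np.cos(yaw),np.sin(yaw)]);y=np.array([-x[1],x[0]])
  hb=np.array([.5918,.0014]); hf=hb-.032*y
  by=A(t[1]-t[0]); bx=np.array([np.cos(by),np.sin(by)]); byv=np.array([-bx[1],bx[0]])
  f=t.mean(0); print("block_face rel",(f-hf)@x,(f-hf)@y,by-yaw,"rail x",(r-hf)@x,"deckR rel",(d-hf)@x,(d-hf)@y)
  print("TCP rel",(sense()["position"][:2]-hf)@x,(sense()["position"][:2]-hf)@y)
  # fingertip estimate
E
```

```text
block top left edge [[ 0.4821548  -0.07898612]
 [ 0.58147575 -0.08293447]] -0.03973259053330912 0.09939939354131797
caps [[ 0.52006383 -0.09654427]
 [ 0.54202224 -0.09718099]
 [ 0.56510826 -0.09799918]
 [ 0.49531667 -0.12397001]
 [ 0.51827236 -0.12497856]] -0.032288257957981056 -0.043906514228523354
rail [[ 0.64057386 -0.04795375]
 [ 0.62046433 -0.19213333]] -0.1385815698230577
deck R [[ 0.43725601 -0.17684485]
 [ 0.64774172 -0.20522462]] -0.13402165657882636 0.21239030844153672
block_face rel -0.04844370481687444 -0.05763588890472218 0.09426740946669089 rail x [0.05493026 0.0542633 ] deckR rel [-0.12934517  0.08304513] [-0.16529394 -0.16529854]
TCP rel -0.04807056468659865 -0.14712745513980846
```

The wrist view shows the block's left top edge from (276,117) to (483,94), the rail's front face from (576,10) to (548,277), and the fingers clear to the right of the block. It confirms a gap of about 57 mm, about 50 mm short of home and a turn of 0.094 rad. I'm going down and then pushing towards the heated block.

Emit:
{"api": "step_arm", "payload": {
  "steps": [
    [0.4,[0,0,0.08],[0,0,0]],
    [0.4,[0,0,0.16],[0,0,0]],
    [0.4,[0,0,0.24],[0,0,0]],
    [0.4,[0,0,0.31],[0,0,0]],
    [0.4,[0,0,0.36],[0,0,0]]
  ]
}}

```text
clock: 3.9
position: [0.5186, -0.1689, 0.0841]
tool_rot: [[0.134, 0.991, -0.004], [0.991, -0.134, 0.002], [0.001, -0.004, -1.0]]
force: [-0.6, 0.5, 0.1]
grip_width: 0.0597
finger_force: 0.0
```

Emit:
{"api": "step_arm", "payload": {
  "steps": [
    [0.4,[0.015,0,0],[0,0,0]],
    [0.4,[0.03,0,0],[0,0,0]],
    [0.4,[0.045,0,0],[0,0,0]],
    [0.4,[0.06,0,0],[0,0,0]],
    [0.4,[0.075,0,0],[0,0,0]]
  ]
}}

```text
clock: 4.32
position: [0.5264, -0.1401, 0.0893]
tool_rot: [[0.135, 0.991, 0.003], [0.991, -0.135, -0.002], [-0.001, 0.004, -1.0]]
force: [0.4, -1.1, 1.0]
grip_width: 0.06
finger_force: 0.6
```

Emit:
{"api": "step_arm", "payload": {
  "steps": [
    [0.4,[0.015,0,0],[0,0,0]],
    [0.4,[0.03,0,0],[0,0,0]],
    [0.4,[0.045,0,0],[0,0,0]],
    [0.4,[0.06,0,0],[0,0,0]],
    [0.4,[0.07,0,0],[0,0,0]]
  ]
}}

```text
clock: 4.73
position: [0.5287, -0.1116, 0.0875]
tool_rot: [[0.135, 0.991, 0.0], [0.991, -0.135, 0.0], [0.0, 0.0, -1.0]]
force: [-0.3, -1.3, 0.7]
grip_width: 0.0597
finger_force: 0.6
```

```bash
python3 - <<'E'
from h import *
s=sense(); print(s["clock"],s["position"],s["force"])
a=snapshot("wrist"); b=snapshot("top")[133:238,230:345]
cv2.imwrite("pics/w2.png",a); cv2.imwrite("pics/t2.png",b)
c=cv2.resize(b,(int(115*5.6/2),int(105*5.6/2)),interpolation=cv2.INTER_CUBIC)
cv2.imwrite("pics/v2.png",a)
E
```

```text
4.7333 [ 0.52869153 -0.11163554  0.0874872 ] [-0.28080235 -1.31421321  0.6605201 ]
```

View pics/v2.png

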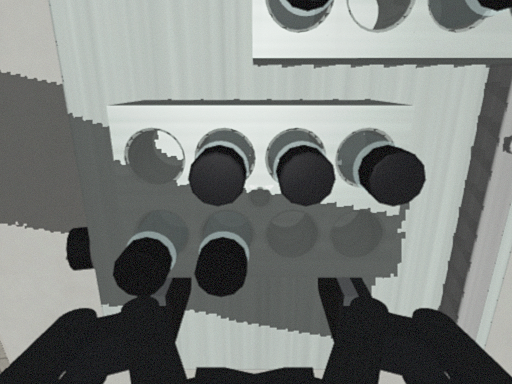

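```bash
cat >> h.py <<'E'
def rel(b,h,hcorner,z=.118):
    "block top-left edge (front,rear px), heated top-right edge px: gap, x lag, angle, from wrist image"
    p=camera_params("wrist"); B=ray(p,b,z);H=ray(p,h,z);C=ray(p,[hcorner],z)[0]
    x=H[1]-H[0]; yaw=np.arctan2(x[1],x[0]); x/=np.linalg.norm(x); y=np.array([-x[1],x[0]])
    e=B[1]-B[0]; print("heater yaw",yaw,"block angle",np.arctan2(e[1],e[0])-yaw,"len",np.linalg.norm(e))
    print("gap",(H[0]-B)@y,"front lag",(C-B[0])@x,"rear lag",(C-B[1])@x+.1,"corner",C)
E
python3 - <<'E'
from h import *
rel([(108,106),(412,105)],[(255,59),(500,61)],(253,59))
E
```

```text
heater yaw -0.1421209834697317 block angle 0.010742725150651333 len 0.09848985243491806
gap [0.01449668 0.01343865] front lag 0.046903563179774885 rear lag 0.0484193938572307 corner [ 0.5399132  -0.02445064]
```

The close view shows the block square on the fingers, with its edge at row 106 and the heated block's edge at row 59. The gap is about 14 mm and the lag about 47 mm. I'll close the gap gently.

Emit:
{"api": "step_arm", "payload": {
  "steps": [
    [0.4,[0.01,0,0],[0,0,0]],
    [0.4,[0.018,0,0],[0,0,0]],
    [0.4,[0.025,0,0],[0,0,0]],
    [0.4,[0.03,0,0],[0,0,0]],
    [0.4,[0.033,0,0],[0,0,0]]
  ]
}}

```text
clock: 5.25
position: [0.5302, -0.0991, 0.0872]
tool_rot: [[0.136, 0.991, -0.0], [0.991, -0.136, 0.0], [0.0, -0.0, -1.0]]
force: [0.1, -0.4, 0.1]
grip_width: 0.0598
finger_force: 0.5
```

Emit:
{"api": "step_arm", "payload": {
  "steps": [
    [0.4,[0.002,0,0],[0,0,0]],
    [0.4,[0.004,0,0],[0,0,0]],
    [0.4,[0.006,0,0],[0,0,0]]
  ]
}}

```text
clock: 5.5
position: [0.5305, -0.0974, 0.0873]
tool_rot: [[0.136, 0.991, -0.0], [0.991, -0.136, -0.001], [-0.001, -0.0, -1.0]]
force: [-0.1, -2.7, -0.7]
grip_width: 0.0596
finger_force: 1.9
```

Emit:
{"api": "step_arm", "payload": {
  "steps": [
    [0.4,[0.002,0,0],[0,0,0]],
    [0.4,[0.004,0,0],[0,0,0]],
    [0.4,[0.006,0,0],[0,0,0]]
  ]
}}

```text
clock: 5.75
position: [0.5305, -0.0975, 0.0874]
tool_rot: [[0.137, 0.991, -0.002], [0.991, -0.137, -0.007], [-0.007, -0.001, -1.0]]
force: [-3.5, -11.8, -1.1]
grip_width: 0.0598
finger_force: 5.6
```

```bash
python3 - <<'E'
from h import *
s=sense(); print(s["clock"],s["position"],s["force"])
cv2.imwrite("pics/w3.png",snapshot("wrist"))
E
```

```text
5.75 [ 0.53045095 -0.09746442  0.08736073] [ -3.45488782 -11.77333903  -1.07725467]
```

View pics/w3.png

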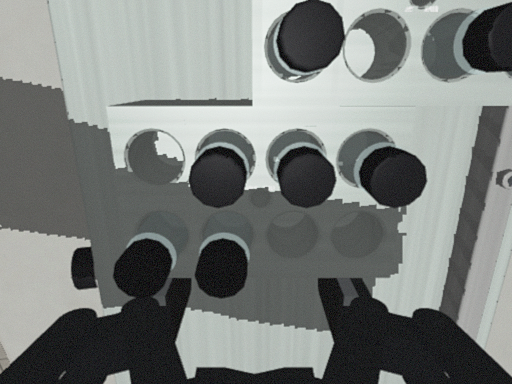

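The faces meet along row 105 with about 12 N of pressure, and the front corner at (253,105) against the block's at (108,106) gives a lag of about 48 mm. I'm backing off, lifting, and going round to the front end with the fingers narrowed.

Emit:
{"api": "step_arm", "payload": {
  "steps": [
    [0.4,[-0.03,0,0],[0,0,0]],
    [0.4,[-0.0625,0,0],[0,0,0]],
    [0.4,[-0.0625,0,-0.09],[0,0,0]],
    [0.4,[-0.0625,0,-0.18],[0,0,0]],
    [0.4,[-0.0625,0,-0.275],[0,0,0]]
  ]
}}

```text
clock: 6.22
position: [0.5265, -0.1197, 0.1975]
tool_rot: [[0.137, 0.991, -0.002], [0.991, -0.137, 0.002], [0.002, -0.003, -1.0]]
force: [0.8, -0.7, -1.1]
grip_width: 0.0596
finger_force: 0.0
```

Emit:
{"api": "step_arm", "payload": {
  "steps": [
    [-0.3,[0.033,-0.038,0],[0,0,0]],
    [-0.3,[0.067,-0.076,0],[0,0,0]],
    [-0.3,[0.1,-0.114,0],[0,0,0]],
    [-0.3,[0.133,-0.151,0],[0,0,0]],
    [-0.3,[0.1665,-0.189,0],[0,0,0]]
  ]
}}

```text
clock: 6.63
position: [0.4613, -0.0429, 0.1975]
tool_rot: [[0.137, 0.991, 0.001], [0.991, -0.137, 0.001], [0.001, 0.001, -1.0]]
force: [0.1, -0.4, -0.2]
grip_width: 0.0299
finger_force: 0.0
```

Emit:
{"api": "step_arm", "payload": {
  "steps": [
    [-0.3,[0,0,0],[0,0,-0.034]],
    [-0.3,[0,0,0],[0,0,-0.068]],
    [-0.3,[0,0,0],[0,0,-0.102]],
    [-0.3,[0,0,0],[0,0,-0.136]],
    [-0.3,[0,0,0],[0,0,-0.167]]
  ]
}}

```text
clock: 7.05
position: [0.4618, -0.0433, 0.1975]
tool_rot: [[-0.383, 0.924, 0.001], [0.924, 0.383, 0.001], [0.001, 0.001, -1.0]]
force: [0.1, -1.0, -0.8]
grip_width: 0.0299
finger_force: 0.0
```

Emit:
{"api": "step_arm", "payload": {
  "steps": [
    [-0.3,[0,0,0],[0,0,-0.034]],
    [-0.3,[0,0,0],[0,0,-0.068]],
    [-0.3,[0,0,0],[0,0,-0.102]],
    [-0.3,[0,0,0],[0,0,-0.136]],
    [-0.3,[0,0,0],[0,0,-0.167]]
  ]
}}

```text
clock: 7.47
position: [0.4619, -0.0434, 0.1974]
tool_rot: [[-0.794, 0.608, 0.001], [0.608, 0.794, 0.001], [0.0, 0.001, -1.0]]
force: [0.7, -0.0, 0.3]
grip_width: 0.03
finger_force: 0.0
```

Emit:
{"api": "step_arm", "payload": {
  "steps": [
    [-0.3,[0,0,0],[0,0,-0.034]],
    [-0.3,[0,0,0],[0,0,-0.068]],
    [-0.3,[0,0,0],[0,0,-0.102]],
    [-0.3,[0,0,0],[0,0,-0.136]],
    [-0.3,[0,0,0],[0,0,-0.167]]
  ]
}}

```text
clock: 7.88
position: [0.4619, -0.0434, 0.1974]
tool_rot: [[-0.992, 0.128, 0.001], [0.128, 0.992, 0.001], [-0.0, 0.001, -1.0]]
force: [0.8, 0.8, 1.0]
grip_width: 0.0298
finger_force: 0.0
```

```bash
python3 - <<'E'
from h import *
s=sense(); print(s["clock"],s["position"],s["qpos"],s["tool_rot"])
yaw=-.137; x=np.array([np.cos(yaw),np.sin(yaw)]);y=np.array([-x[1],x[0]])
d=s["position"][:2]-[.5895,-.0313]; print(d@x,d@y)
cv2.imwrite("pics/w4.png",snapshot("wrist"))
E
```

```text
7.8833 [ 0.46189207 -0.0434218   0.19744387] [-0.23415568  0.01102682 -0.40974887  1.14977858  0.00148414 -0.1057063 ] [[-9.91761623e-01  1.28095854e-01  5.79803852e-04]
 [ 1.28096550e-01  9.91760732e-01  1.38747804e-03]
 [-3.97296508e-04  1.45031835e-03 -9.99998869e-01]]
-0.12475677311631639 -0.029435868862544276
```

View pics/w4.png

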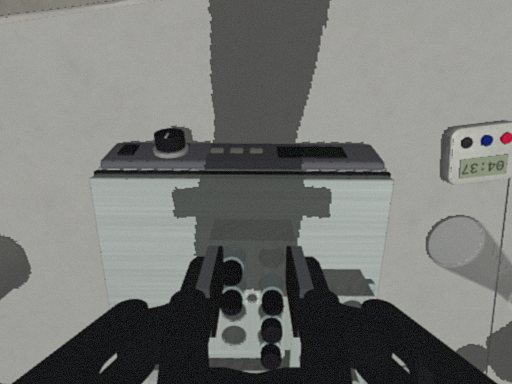

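The view shows the fingers in front of the block, with the heater's front edge at row 175. Descending, then pushing along the face with a slight leftward bias.

Emit:
{"api": "step_arm", "payload": {
  "steps": [
    [-0.3,[0,0,0.06],[0,0,0.0022]],
    [-0.3,[0,0,0.12],[0,0,0.0022]],
    [-0.3,[0,0,0.18],[0,0,0.0022]],
    [-0.3,[0,0,0.24],[0,0,0.0022]],
    [-0.3,[0,0,0.275],[0,0,0.0022]]
  ]
}}

```text
clock: 8.35
position: [0.4602, -0.043, 0.085]
tool_rot: [[-0.99, 0.142, -0.003], [0.142, 0.99, 0.002], [0.003, 0.001, -1.0]]
force: [0.0, -1.0, 0.6]
grip_width: 0.0301
finger_force: 0.0
```

Emit:
{"api": "step_arm", "payload": {
  "steps": [
    [-0.3,[-0.01,0,0],[0,0,0]],
    [-0.3,[-0.02,0,0],[0,0,0]],
    [-0.3,[-0.03,0,0],[0,0,0]],
    [-0.3,[-0.04,0,0],[0,0,0]],
    [-0.3,[-0.05,0.001,0],[0,0,0]]
  ]
}}

```text
clock: 8.77
position: [0.483, -0.046, 0.0886]
tool_rot: [[-0.99, 0.14, 0.002], [0.14, 0.99, -0.001], [-0.002, -0.0, -1.0]]
force: [-1.0, 0.3, 1.1]
grip_width: 0.0299
finger_force: 0.6
```

Emit:
{"api": "step_arm", "payload": {
  "steps": [
    [-0.3,[-0.01,0.001,0],[0,0,0]],
    [-0.3,[-0.02,0.001,0],[0,0,0]],
    [-0.3,[-0.03,0.002,0],[0,0,0]],
    [-0.3,[-0.04,0.002,0],[0,0,0]],
    [-0.3,[-0.05,0.003,0],[0,0,0]]
  ]
}}

```text
clock: 9.18
position: [0.5019, -0.0472, 0.0873]
tool_rot: [[-0.99, 0.14, -0.0], [0.14, 0.99, -0.0], [0.0, -0.0, -1.0]]
force: [-1.4, -0.5, -0.5]
grip_width: 0.0299
finger_force: 0.6
```

```bash
python3 - <<'E'
from h import *
s=sense(); print(s["clock"],s["position"],s["force"],s["tool_rot"][:,1])
a=snapshot("wrist"); b=snapshot("top")[133:238,230:345]
b=cv2.resize(b,(422,384),interpolation=cv2.INTER_CUBIC)
cv2.imwrite("pics/v5.png",np.hstack([a[:,90:460],b]))
E
```

```text
9.1833 [ 0.50192937 -0.04715856  0.0873342 ] [-1.42472287 -0.54050955 -0.45357469] [ 1.39591329e-01  9.90209189e-01 -1.49473537e-04]
```

View pics/v5.png

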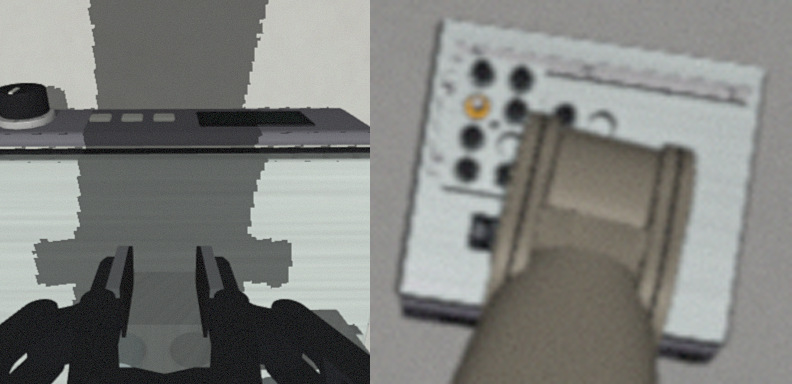

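The top half shows the block's rear caps at (565,113) and (602,121), and the column spacing fits contact with the face. About 23 mm remains, so I'll carry on and then creep.

Emit:
{"api": "step_arm", "payload": {
  "steps": [
    [-0.3,[-0.01,0.001,0],[0,0,0]],
    [-0.3,[-0.02,0.001,0],[0,0,0]],
    [-0.3,[-0.03,0.002,0],[0,0,0]],
    [-0.3,[-0.04,0.002,0],[0,0,0]],
    [-0.3,[-0.048,0.003,0],[0,0,0]]
  ]
}}

```text
clock: 9.7
position: [0.5213, -0.0487, 0.0873]
tool_rot: [[-0.99, 0.14, 0.0], [0.14, 0.99, -0.0], [-0.0, -0.0, -1.0]]
force: [-0.7, -0.6, 0.4]
grip_width: 0.0299
finger_force: 0.6
```

Emit:
{"api": "step_arm", "payload": {
  "steps": [
    [-0.3,[-0.003,0,0],[0,0,0]],
    [-0.3,[-0.005,0,0],[0,0,0]],
    [-0.3,[-0.007,0,0],[0,0,0]],
    [-0.3,[-0.009,0,0],[0,0,0]]
  ]
}}

```text
clock: 10.03
position: [0.5242, -0.0491, 0.0873]
tool_rot: [[-0.99, 0.14, -0.0], [0.14, 0.99, 0.0], [0.0, 0.0, -1.0]]
force: [-1.8, 0.2, 0.6]
grip_width: 0.0299
finger_force: 0.6
```

Emit:
{"api": "step_arm", "payload": {
  "steps": [
    [-0.3,[-0.003,0,0],[0,0,0]],
    [-0.3,[-0.005,0,0],[0,0,0]],
    [-0.3,[-0.007,0,0],[0,0,0]]
  ]
}}

```text
clock: 10.28
position: [0.5254, -0.0492, 0.087]
tool_rot: [[-0.99, 0.14, -0.003], [0.14, 0.99, 0.001], [0.003, 0.0, -1.0]]
force: [-6.9, 0.5, 3.7]
grip_width: 0.0298
finger_force: 3.1
```

Contact with the stop at about 7 N. A little more pressure, then back off, lift and look.

Emit:
{"api": "step_arm", "payload": {
  "steps": [
    [-0.3,[-0.003,0,0],[0,0,0]],
    [-0.3,[-0.005,0,0],[0,0,0]],
    [-0.3,[-0.005,0,0],[0,0,0]]
  ]
}}

```text
clock: 10.53
position: [0.5253, -0.0491, 0.0863]
tool_rot: [[-0.99, 0.139, -0.008], [0.139, 0.99, 0.001], [0.008, 0.0, -1.0]]
force: [-8.7, 0.6, 4.4]
grip_width: 0.03
finger_force: 4.2
```

Emit:
{"api": "step_arm", "payload": {
  "steps": [
    [-0.3,[0.03,0,0],[0,0,0]],
    [-0.3,[0.0625,0,0],[0,0,0]],
    [-0.3,[0.0625,0,-0.09],[0,0,0]],
    [-0.3,[0.0625,0,-0.18],[0,0,0]],
    [-0.3,[0.0625,0,-0.275],[0,0,0]]
  ]
}}

```text
clock: 10.95
position: [0.5036, -0.046, 0.1976]
tool_rot: [[-0.99, 0.14, -0.001], [0.14, 0.99, 0.001], [0.001, 0.0, -1.0]]
force: [1.6, 0.6, -0.4]
grip_width: 0.0299
finger_force: 0.0
```

Emit:
{"api": "step_arm", "payload": {
  "steps": [
    [0.4,[0.04,-0.08,0],[0,0,0.034]],
    [0.4,[0.08,-0.16,0],[0,0,0.068]],
    [0.4,[0.12,-0.24,0],[0,0,0.102]],
    [0.4,[0.15,-0.3,0],[0,0,0.136]],
    [0.4,[0.15,-0.34,0],[0,0,0.167]]
  ]
}}

```text
clock: 11.37
position: [0.4243, -0.1742, 0.1977]
tool_rot: [[-0.783, 0.622, 0.001], [0.622, 0.783, -0.001], [-0.001, -0.0, -1.0]]
force: [-0.1, 0.6, 0.3]
grip_width: 0.0596
finger_force: 0.0
```

```bash
python3 - <<'E'
from h import *
s=sense(); print(s["clock"],s["position"],s["force"],s["tool_rot"][:,1])
b=snapshot("top")[133:238,230:345]; cv2.imwrite("pics/t6.png",cv2.resize(b,None,fx=5.6,fy=5.6,interpolation=cv2.INTER_CUBIC))
E
```

```text
11.3667 [ 0.42434415 -0.17417653  0.19773839] [-0.0678976   0.57799977  0.26769877] [ 6.2233887e-01  7.8274784e-01 -3.8698997e-04]
```

View pics/t6.png

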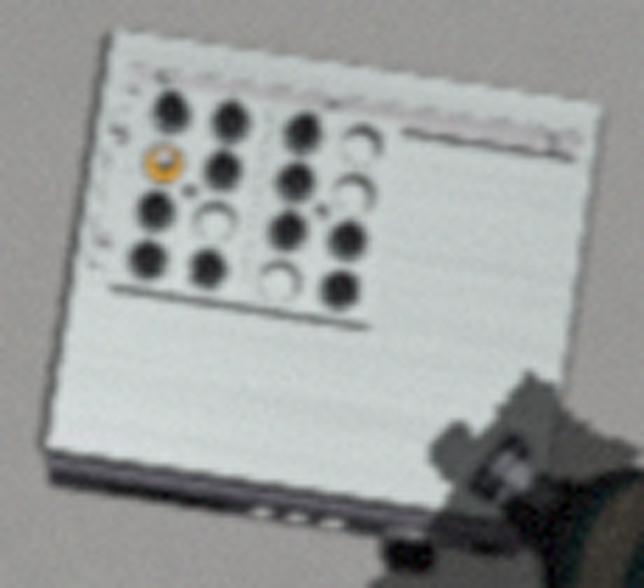

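The crop shows the front edges in one line from (112,288) to (368,327) and the rear caps in line. I'll check the angle and spacing from the cap centroids before handing in.

```bash
python3 - <<'E'
from h import *
p=camera_params("top"); n=6
g=np.mean([cv2.cvtColor(snapshot("top"),cv2.COLOR_BGR2GRAY)[133:238,230:345].astype(float) for _ in range(n)],axis=0)
def cen(c):
    u=(np.array(c)+.5)/5.6-.5; X,Y=np.meshgrid(np.arange(115),np.arange(105))
    for _ in range(6):
        w=np.clip(170-g,0,None)*(np.hypot(X-u[0],Y-u[1])<4.2); u=np.array([(w*X).sum(),(w*Y).sum()])/w.sum()
    return ray(p,[u+[230,133]],.143)[0]
H=[cen(c) for c in [(172,112),(156,212),(148,261),(231,121),(223,170),(208,268)]]
B=[cen(c) for c in [(302,132),(295,181),(288,231),(347,240),(340,290)]]
A=lambda a,b:np.arctan2(*(a-b)[::-1])
print("heat",A(H[0],H[2]),A(H[3],H[5]),"block",A(B[0],B[2]),A(B[3],B[4]))
x=H[3]-H[5];x/=np.linalg.norm(x);y=np.array([-x[1],x[0]]);o=H[5]
for q in H+B: print(((q-o)@x*1e3).round(1),((q-o)@y*1e3).round(1))
print(sense()["clock"])
E
```

```text
heat -0.13709513277648314 -0.13257118836449008 block -0.13716072531848977 -0.13786279304079724
71.2 28.5
23.6 28.8
-0.1 28.8
70.8 -0.0
47.6 0.1
0.0 0.0
70.7 -34.8
47.2 -34.8
23.6 -34.6
23.4 -63.3
-0.4 -63.1
11.7167
```

```bash
python3 -c "
from cell import *
print(hand_in())"
```

```text
the job is handed in; nothing more can be done
None
```

The vial block is wrung home and the job is handed in at about 12 s: my last top-camera check showed it parallel to the heated block's face within about 0.005 rad, end-flush within about 0.5 mm and with no measurable gap (the verdict was not shown).

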